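# Stand the round ink jars in their wells

## Task

Get the desk ready for inking: stand each of the four round ink jars upright on the floor of the round wooden well of its own size, the smallest jar in the smallest well and so on up to the largest jar in the largest well. Set the jars down rather than dropping them, keep them upright on the way, and leave the two square ink bottles where they are.

Things in the scene. Friction and masses are not known exactly. Their poses are not given: they have to be found in the camera images.
- jar_1: The smallest round ink jar: an upright closed amber glass cylinder with a black screw cap of nearly the same width, 28 mm in diameter, 46 mm high (the cap is the top 14 mm), about 40 g. Origin: centre of its underside, z up along its axis.
- jar_2: The second smallest round ink jar: an upright closed amber glass cylinder with a black screw cap of nearly the same width, 40 mm in diameter, 54 mm high (the cap is the top 14 mm), about 90 g. Origin: centre of its underside, z up along its axis.
- jar_3: The second largest round ink jar: an upright closed amber glass cylinder with a black screw cap of nearly the same width, 52 mm in diameter, 60 mm high (the cap is the top 14 mm), about 160 g. Origin: centre of its underside, z up along its axis.
- jar_4: The largest round ink jar: an upright closed amber glass cylinder with a black screw cap of nearly the same width, 66 mm in diameter, 66 mm high (the cap is the top 14 mm), about 260 g. Origin: centre of its underside, z up along its axis.
- well_1: The smallest wooden well: a round open dish fixed to the desk, outer diameter 64 mm, recess diameter 44 mm (8 mm play all round the smallest jar, 28 mm), rim 18 mm above the desk, recess floor 5 mm above the desk, wall 10 mm. Origin: centre of its underside, on the desk; z up.
- well_2: The second smallest wooden well: a round open dish fixed to the desk, outer diameter 76 mm, recess diameter 56 mm (8 mm play all round the second smallest jar, 40 mm), rim 18 mm above the desk, recess floor 5 mm above the desk, wall 10 mm. Origin: centre of its underside, on the desk; z up.
- well_3: The second largest wooden well: a round open dish fixed to the desk, outer diameter 88 mm, recess diameter 68 mm (8 mm play all round the second largest jar, 52 mm), rim 18 mm above the desk, recess floor 5 mm above the desk, wall 10 mm. Origin: centre of its underside, on the desk; z up.
- well_4: The largest wooden well: a round open dish fixed to the desk, outer diameter 102 mm, recess diameter 82 mm (8 mm play all round the largest jar, 66 mm), rim 18 mm above the desk, recess floor 5 mm above the desk, wall 10 mm. Origin: centre of its underside, on the desk; z up.
- bottle_1: A square ink bottle that stays where it is: amber glass, 46 x 46 mm seen from above, 50 mm high with its round black cap (30 mm in diameter, 14 mm high). Loose. Origin: centre of its underside, x and y along its sides.
- bottle_2: A square ink bottle that stays where it is: amber glass, 56 x 56 mm seen from above, 58 mm high with its round black cap (37 mm in diameter, 14 mm high). Loose. Origin: centre of its underside, x and y along its sides.
Not all that is in view belongs to the job. Leave any blue look-alike of the jar_3 alone.

How it is judged (in metres and radians):
At the end, for the whole second after the job is handed in: Each round jar stands in the well of its own size rank: its axis within 10 mm of the well's axis, its underside on the recess floor (1 to 9 mm above the desk), upright within 0.1 rad, released and at rest; both square bottles are still upright and within 20 mm of where they started (horizontal distance between jar_1 and well_1 below 0.01 m and z of jar_1 in the frame of well_1 between 0.001 and 0.009 m and angle between each of jar_1, jar_2, jar_3, jar_4's own z axis and vertical below 0.1 rad and linear speed of each of jar_1, jar_2, jar_3, jar_4 below 0.02 m/s and horizontal distance between jar_2 and well_2 below 0.01 m and z of jar_2 in the frame of well_2 between 0.001 and 0.009 m and horizontal distance between jar_3 and well_3 below 0.01 m and z of jar_3 in the frame of well_3 between 0.001 and 0.009 m and horizontal distance between jar_4 and well_4 below 0.01 m and z of jar_4 in the frame of well_4 between 0.001 and 0.009 m and not (distance of bottle_1 from where it was at the start of the episode above 0.02 m) and not (distance of bottle_2 from where it was at the start of the episode above 0.02 m) and not (angle between bottle_1's own z axis and vertical above 0.3 rad) and not (angle between bottle_2's own z axis and vertical above 0.3 rad)); the robot touches nothing.
It fails at once if a jar is dropped (moves faster than 0.7 m/s with no finger touching it, a fall of about 25 mm) ((linear speed of jar_1 above 0.7 m/s and contact force between the fingers and jar_1 below 0.2 N) or (linear speed of jar_2 above 0.7 m/s and contact force between the fingers and jar_2 below 0.2 N) or (linear speed of jar_3 above 0.7 m/s and contact force between the fingers and jar_3 below 0.2 N) or (linear speed of jar_4 above 0.7 m/s and contact force between the fingers and jar_4 below 0.2 N)).
It fails at once if a jar is tipped by more than 0.6 rad (angle between any of jar_1, jar_2, jar_3, jar_4's own z axis and vertical above 0.6 rad).
It fails at once if a square bottle is moved by more than 20 mm or tipped by more than 0.3 rad (distance of any of bottle_1, bottle_2 from where it was at the start of the episode above 0.02 m or angle between any of bottle_1, bottle_2's own z axis and vertical above 0.3 rad).
It also fails if it takes over 106 s, if anything falls off the work surface, if the arm or the gripper's body presses on something with over 40 N, if the wrist force passes 120 N, or if a joint passes its speed limit or range.

## Robot

A 6-joint arm with a two-finger parallel gripper is mounted at the origin on the work surface. World frame = base frame: x ahead of the robot, y to its left, z up, the work surface at z = 0. Lengths are in mm, angles in rad, forces in N, time in s.
With the tool pointing down it reaches from about 300 to 875 mm from the base axis. Payload 6.4 kg.
Tool frame: the origin (TCP) lies at the very end of the fingers, on their centre line; the grasp point (between the pads) lies 19 mm behind it; z points along the fingers, y is the line along which they close (so a half turn about z gives the same grasp; the last joint's range is limited). The gripper opens to 88 mm and grips with 3 to 60 N. Pads are 18 mm wide; open, the fingers measure 123 mm over their backs; the gripper's body (75 mm by 187 mm) begins 45 mm behind the grasp point.
Start: joints at [0.909, 0.181, 1.607, -0, 1.354, -0.206], TCP at [253.095, 516.318, 238.714] pointing down, gripper open.
Joint ranges: [-2.99, 2.99], [-0.89, 2.07], [0.3, 2.58], [-1.14, 4.28], [0, 2.63], [-3.12, 3.12]. Speed limits (rad/s): [2.57, 2.57, 3.01, 3.14, 3.14, 3.14].

## Interface

Orientations are given as a unit quaternion [w, x, y, z].
In Python, from bench import ctrl gives the robot as it stands.
- The arm moves only by the tool arm_command, never from a script. Its argument "rows" is text: rows parted by semicolons, each of 7 numbers parted by spaces: the shift along the tool's x, y, z in mm, then the turn, a rotation vector about the tool's x, y, z in units of 8 degrees (1.0 is 8 degrees), then the opening, from -1 (shut) to 1 (fully open). A call has 1 to 12 rows; each row is the pose to reach, as a shift and turn from the pose commanded when the call began, along the tool's axes at that moment; what a row does not reach only later rows make up. A row lasts 1/8 s, in which the tool goes at most 62.5 mm and 10.7 degrees, less where a joint would pass 70% of its speed; a pose out of reach is approached as far as the arm can. A call with a gripper value outside its range is refused whole. The fingers move at their own pace and stop on an object; the grip force is fixed at half the most. Time passes only in rows, so rows that repeat a pose let the fingers close. It gives the time, the measured TCP pose, the force, the opening and the grip force at its end, in the units of the state.
- ctrl.get_obs(): the state, without advancing time (a new reading comes with each control period).
- ctrl.capture(name): name is "scene" or "top" or "wrist"; returns (picture, depth): 384x512x3 uint8, red, green, blue; 384x512 float32, mm along the optical axis (not along the pixel's ray), 0 where there is no reading.
- ctrl.calibration(name): a dict with "vfov" (degrees; the focal length in pixels is half the picture's height over the tangent of half this angle, whatever the lens; pixels are square), "cx", "cy" (the principal point, pixels), "cam_to_world" (4x4, takes a point from camera to world coordinates); the wrist camera has in their place "T_tool_cam" (4x4, takes a point from camera to tool coordinates, whose origin is the TCP and whose axes are the flange's). Camera axes: x right, y down, z forward; pixel columns grow to the right and rows downward; lengths in mm; the calibration is good to about 2 mm. The wrist camera is an equidistant fisheye: a pixel r from the principal point sees the ray r / f radians off the axis. A picture is of the moment at which its call begins: read the wrist's pose just before it. calibration takes no time and is no camera call.
- ctrl.finish_job(): hands the job in; it is judged then, once.
The state is a dict: "time_s": time; "joint_positions": joint angles; "dq": joint speeds; "effort": joint torques, N m; "ee_pos": TCP position; "tcp_rot": TCP orientation; "force": force on the tool from outside, world axes, zero at the start; "torque": the same for the moment, N m; "gripper_width": opening from 0.0 (shut) to 1.0 (fully open); "grasp_force": force on a finger pad.
Only numpy, scipy, OpenCV 4.12 (cv2) and the standard library are available. Lean on these libraries where they do the work, as an engineer would, in place of code of your own. Each camera call takes 0.05 s, during which the arm holds its last target. There are 200 camera calls.

## Working session

There is one attempt and no reset: what is moved stays moved. The work goes in short steps, Python scripts to look and compute and a tool call to move; the robot and the scene stay as the last step left them, time stands still between calls to the robot, and variables do not carry over. Pictures are saved under pics/ and viewed, at most 14 in all, crops included, and the job is handed in when it is done.

Besides the shell and the picture viewer there is one more tool, called after "Request:" as a command line: name --argument value ..., lists and objects as JSON in quotes. arm_command: Moves the arm, as the interface text tells. Its arguments: {"type":"object","properties":{"rows":{"type":"string"}},"required":["rows"]}

```bash
mkdir -p pics
python3 - <<'E'
from bench import ctrl
import cv2,numpy as np
o=ctrl.get_obs();print(o)
for n in("top","scene"):
    p,d=ctrl.capture(n);cv2.imwrite(f"pics/{n}0.png",cv2.resize(p[:,:,::-1],(800,600),interpolation=cv2.INTER_CUBIC))
    np.savez(f"{n}.npz",p=p,d=d);print(ctrl.calibration(n))
print(ctrl.calibration("wrist"))
E
```

```text
{'time_s': 0.0, 'joint_positions': array([ 9.08697034e-01,  1.81523062e-01,  1.60798519e+00, -5.01248689e-06,
        1.35382724e+00, -2.06289258e-01]), 'dq': array([-0.00134231,  0.00032274, -0.00196806,  0.00070904, -0.0003517 ,
        0.00130956]), 'effort': array([ 1.49158663e-03, -4.33863294e+01, -3.41849792e+01,  7.04484922e-02,
        3.85506637e-02, -1.20009413e-04]), 'ee_pos': array([252.75273111, 515.87322766, 237.83129077]), 'tcp_rot': array([-3.64367790e-04,  2.25936597e-01,  9.74141619e-01, -7.91587883e-04]), 'force': array([ 0.4830619 ,  0.37778677, -0.14479356]), 'torque': array([0.00592497, 0.01123457, 0.00469438]), 'grasp_force': 0.0, 'gripper_width': 0.9989008200354015}
{'vfov': 57.12045802193796, 'cx': 253.35071551456113, 'cy': 188.81447460424337, 'cam_to_world': array([[-4.63003150e-02, -9.78334378e-01,  2.01787329e-01,
         3.17862365e+02],
       [-9.98921931e-01,  4.46670719e-02, -1.26423600e-02,
         1.42739800e+01],
       [ 3.35520624e-03, -2.02155133e-01, -9.79347765e-01,
         1.01492335e+03],
       [ 0.00000000e+00,  0.00000000e+00,  0.00000
[... 208 characters left out ...]
83e+03],
       [ 8.99224517e-01,  2.17702765e-01, -3.79474340e-01,
         3.45885671e+02],
       [-2.43591757e-02, -8.41134049e-01, -5.40277838e-01,
         5.47321732e+02],
       [ 0.00000000e+00,  0.00000000e+00,  0.00000000e+00,
         1.00000000e+00]])}
{'vfov': 65.70646984690485, 'cx': 251.46473525887114, 'cy': 187.7934832120558, 'T_tool_cam': array([[ 1.74892884e-04, -9.50856818e-01, -3.09630878e-01,
         8.00294812e+01],
       [ 9.99999946e-01,  8.04585829e-05,  3.17759918e-04,
        -6.59107173e-01],
       [-2.77231723e-04, -3.09630917e-01,  9.50856781e-01,
        -1.45062832e+02],
       [ 0.00000000e+00,  0.00000000e+00,  0.00000000e+00,
         1.00000000e+00]])}
```

View pics/top0.png

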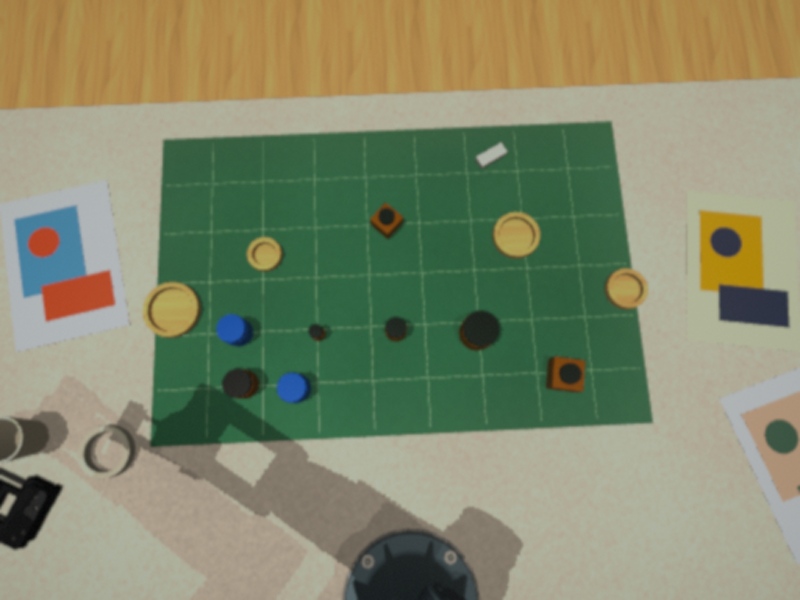

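View pics/scene0.png

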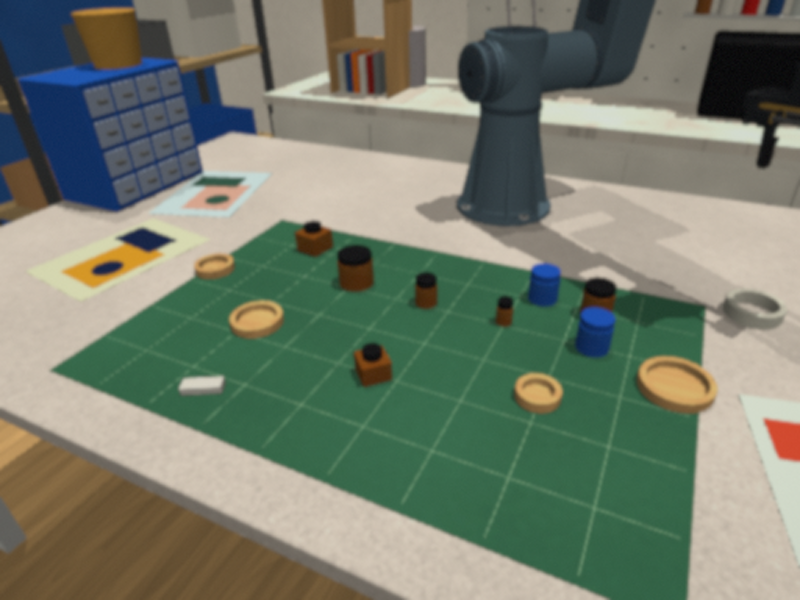

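The top view shows the jars and wells. In 800x600 pixels:

| Item | Pixel |
|---|---|
| jar_1 | (317,332) |
| jar_2 | (396,329) |
| jar_3 | (240,383) |
| jar_4 | (480,330) |
| well_1 | (264,253) |
| well_2 | (627,288) |
| well_3 | (517,234) |
| well_4 | (172,309) |

These could be mistaken for something I want:
- Blue look-alikes of jar_3 at (234,330) and (293,388).
- A grey ring at (108,450), which isn't a well.
- Square bottles at (387,220) and (567,374).

I choose the amber and black cylinders and the wooden dishes.

```bash
cat > h.py <<'E'
import numpy as np,cv2
from scipy.optimize import least_squares
from bench import ctrl
def cloud(n,d):
    c=ctrl.calibration(n);f=192/np.tan(np.radians(c["vfov"]/2))
    v,u=np.mgrid[:384,:512]
    P=np.stack([(u-c["cx"])/f*d,(v-c["cy"])/f*d,d],-1)
    T=c["cam_to_world"];return P@T[:3,:3].T+T[:3,3]
def circ(x,y):
    # outline of a top-surface patch -> min enclosing circle & least-squares
    pts=cv2.convexHull(np.stack([x,y],1).astype(np.float32))
    h=pts[:,0]
    r=least_squares(lambda q:np.hypot(h[:,0]-q[0],h[:,1]-q[1])-q[2],[*h.mean(0),20],loss="soft_l1").x
    return r
E
python3 - <<'E'
from h import *
for n in("top","scene"):
    z=np.load(n+".npz");W=cloud(n,z["d"].astype(float));W[z["d"]==0]=np.nan
    S={"jar_1":(317,332,46),"jar_2":(396,329,54),"jar_3":(240,383,60),"jar_4":(480,330,66),"blueA":(234,330,60),"blueB":(293,388,60),"w1":(264,253,18),"w2":(627,288,18),"w3":(517,234,18),"w4":(172,309,18),"b1":(387,220,50),"b2":(567,374,58)}
    if n=="scene":
        S={"jar_1":(505,302,46),"jar_2":(426,280,54),"jar_3":(599,288,60),"jar_4":(355,256,66),"w1":(539,390,18),"w2":(214,265,18),"w3":(256,318,18),"w4":(677,382,18)}
    if n=="top":
        g=W[100:260,110:400];k=g[...,2];print("desk z",np.nanmedian(k))
    for k,(u,v,h) in S.items():
        u=int(u*.64);v=int(v*.64);s=26
        w=W[max(0,v-s):v+s,max(0,u-s):u+s].reshape(-1,3)
        c=W[v,u];r=np.hypot(w[:,0]-c[0],w[:,1]-c[1])
        m=(abs(w[:,2]-h)<5)&(r<62)
        w=w[m]
        if len(w)<8: print(n,k,c,len(w));continue
        print(n,k,"c",c.round(1),circ(w[:,0],w[:,1]).round(1),"z",np.median(w[:,2]).round(1),len(w))
E
```

```text
desk z 0.3966501045729274
top jar_1 c [458.2 146.3  48.9] [461.3 147.9  12.2] z 45.0 68
top jar_2 c [456.7   5.6  52.9] [460.    5.6  17.8] z 53.2 141
top jar_3 c [373.7 277.4  58.7] [375.5 282.3  24.1] z 59.8 272
top jar_4 c [ 445.3 -140.4   66.7] [ 450.2 -143.2   31.2] z 65.3 419
top blueA c [465.6 288.5  61.7] [470.7 293.8  24.5] z 59.2 263
top blueB c [361.6 186.8  57.7] [364.1 188.9  24.4] z 59.4 279
top w1 c [621.9 250.6   4.5] [616.2 245.7  31.2] z 17.1 197
top w2 c [ 521.2 -433.7    2.2] [ 519.3 -429.    37.3] z 16.6 243
top w3 c [ 638.  -234.5    2.2] [ 633.1 -232.4   43.6] z 16.9 276
top w4 c [519.8 416.8   9.2] [518.4 417.2  50.4] z 17.3 366
top b1 c [660.9  13.4  49.4] [668.3  13.1  14.4] z 49.4 82
top b2 c [ 364.  -285.5   53.5] [ 365.2 -293.8   17.9] z 57.2 148
scene jar_1 c [468.1 149.8  45. ] [464.  149.7  12.2] z 45.1 54
scene jar_2 c [471.6   9.1  54.5] [462.8   7.   18.1] z 52.8 90
scene jar_3 c [385.3 281.7  57.8] [378.6 283.8  24.5] z 59.0 173
scene jar_4 c [ 457.7 -137.3   64.6] [ 453.1 -141.5   31.7] z 64.9 208
scene w1 c [607.9 244.3   6.3] [619.1 246.9  31.5] z 17.0 301
scene w2 c [ 508.3 -445.6    1.8] [ 522.6 -426.2   36.8] z 16.1 135
scene w3 c [ 626.9 -242.6    4.3] [ 635.4 -230.7   43.5] z 16.7 256
scene w4 c [507.1 419.7   3.5] [519.4 418.4  50.7] z 17.0 477
```

Request:
arm_command --rows "-53 -39 22 0 0 -0.8 0.6;-107 -78 44 0 0 -1.6 0.6;-160 -116 66 0 0 -2.4 0.6;-214 -155 88.7 0 0 -3.265 0.6;-214 -155 88.7 0 0 -3.265 0.6;-214 -155 88.7 0 0 -3.265 0.6;-214 -155 88.7 0 0 -3.265 0.6"

```text
time_s: 0.98
ee_pos: [376.9, 283.5, 150.2]
tcp_rot: [-0.0, 0.0, 1.0, 0.0]
force: [-0.6, -0.0, 0.4]
gripper_width: 0.799
grasp_force: 0.0
```

Run:
```python
from h import *
o=ctrl.get_obs();print(o["ee_pos"],o["tcp_rot"],o["gripper_width"],o["time_s"])
p,d=ctrl.capture("wrist");cv2.imwrite("pics/w1.png",cv2.resize(p[:,:,::-1],(768,576)))
```

```text
[376.85769537 283.4943451  150.23441518] [-3.62756589e-05  8.42112027e-05  9.99999976e-01  1.99193148e-04] 0.7992573841137595 0.975
```

View pics/w1.png

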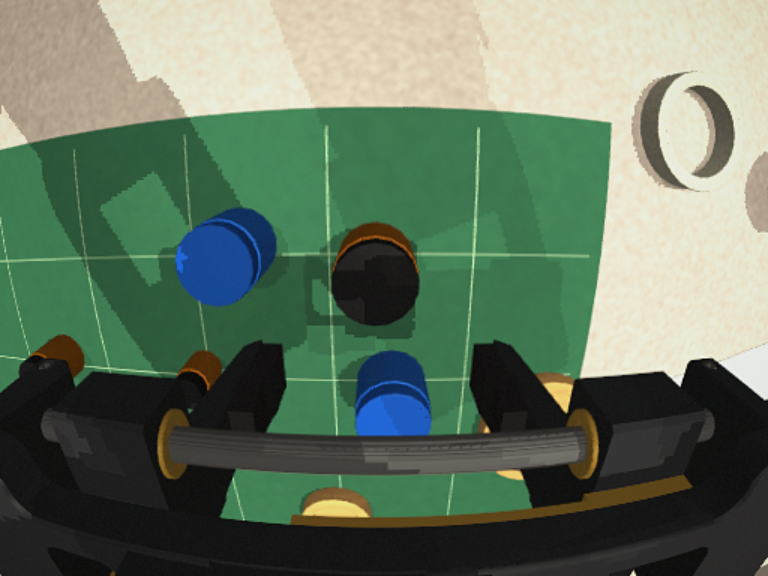

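The wrist view shows amber jar_3 with its black cap at (376,275), between the fingers. The blue look-alikes are at (217,262) and (393,400), so the choice is right. I'll measure its centre from the wrist depth.

```bash
cat >> h.py <<'E'
from scipy.spatial.transform import Rotation as R
def wcloud():
    o=ctrl.get_obs();q=o["tcp_rot"];p,d=ctrl.capture("wrist");c=ctrl.calibration("wrist");f=192/np.tan(np.radians(c["vfov"]/2))
    v,u=np.mgrid[:384,:512];x=u-c["cx"];y=v-c["cy"];r=np.hypot(x,y)+1e-9;t=np.tan(np.minimum(r/f,1.4))
    P=np.stack([x/r*t*d,y/r*t*d,d],-1);T=c["T_tool_cam"];P=P@T[:3,:3].T+T[:3,3]
    W=P@R.from_quat(q[[1,2,3,0]]).as_matrix().T+o["ee_pos"];W[d==0]=np.nan
    return p,W
def fit(W,x,y,h,rad,tol=5):
    w=W.reshape(-1,3);m=(abs(w[:,2]-h)<tol)&(np.hypot(w[:,0]-x,w[:,1]-y)<rad);w=w[m]
    return circ(w[:,0],w[:,1]).round(1),np.median(w[:,2]).round(1),len(w)
E
python3 - <<'E'
from h import *
p,W=wcloud();print(fit(W,377,283,60,40),fit(W,365.5,190.5,60,40),fit(W,462.7,148.8,46,35))
E
```

```text
(array([375.1, 281.4,  24.7]), np.float64(59.0), 2600) (array([364. , 187.6,  24.8]), np.float64(59.1), 2282) (array([460.3, 148.1,  11.7]), np.float64(44.9), 199)
```

Request:
arm_command --rows "1 -1 40 0 0 0 0.6;1 -1 80 0 0 0 0.6;1 -1 110 0 0 0 0.6;1 -1 126 0 0 0 0.6;1 -1 126 0 0 0 0.6;1 -1 126 0 0 0 0;1 -1 126 0 0 0 -0.1;1 -1 126 0 0 0 -0.3;1 -1 126 0 0 0 -0.5;1 -1 126 0 0 0 -1;1 -1 126 0 0 0 -1;1 -1 126 0 0 0 -1"

```text
time_s: 2.58
ee_pos: [377.0, 282.4, 25.2]
tcp_rot: [0.001, 0.0, 1.0, 0.001]
force: [-1.0, 0.6, 6.8]
gripper_width: 0.579
grasp_force: 30.0
```

Request:
arm_command --rows "0 0 -8 0 0 0 -1;0 0 -30 0 0 0 -1;0 0 -65 0 0 0 -1;0 0 -95 0 0 0 -1;-10 -20 -96 0 0 0 -1;-30 -60 -96 0 0 0 -1;-53 -105 -96 0 0 0 -1;-75 -150 -96 0 0 0 -1;-98 -195 -96 0 0 0 -1;-120 -240 -96 0 0 0 -1;-143 -285 -96 0 0 0 -1;-165 -330 -96 0 0 0 -1"

```text
time_s: 4.08
ee_pos: [541.3, -49.6, 120.2]
tcp_rot: [-0.0, 0.0, 1.0, 0.0]
force: [0.6, 0.5, -1.5]
gripper_width: 0.582
grasp_force: 30.0
```

Request:
arm_command --rows "-23 -45 0 0 0 0 -1;-45 -90 0 0 0 0 -1;-65 -130 0 0 0 0 -1;-80 -160 0 0 0 0 -1;-88 -178 0 0 0 0 -1;-92 -184 0 0 0 0 -1;-92 -184 0 0 0 0 -1"

```text
time_s: 4.95
ee_pos: [632.8, -231.8, 119.8]
tcp_rot: [-0.0, 0.0, 1.0, 0.0]
force: [0.2, 0.1, -2.5]
gripper_width: 0.58
grasp_force: 30.0
```

Run:
```python
from h import *
o=ctrl.get_obs();print(o["ee_pos"],o["grasp_force"],o["time_s"])
p,W=wcloud();cv2.imwrite("pics/w2.png",cv2.resize(p[:,:,::-1],(768,576)))
print(fit(W,634,-231.5,18,55,4))
z=ctrl.capture("top")[1];T=cloud("top",z.astype(float))
x,y=o["ee_pos"][:2];print("jar wrist",fit(W,x,y,o["ee_pos"][2]+36,40,5))
```

```text
[ 632.75818245 -231.75855676  119.77520821] 29.999957192376314 4.95
(array([ 633.4, -234.4,   43.7]), np.float64(16.9), 2000)
jar wrist (array([ 659.2, -231.8,   52.9]), np.float64(153.6), 6554)
```

View pics/w2.png

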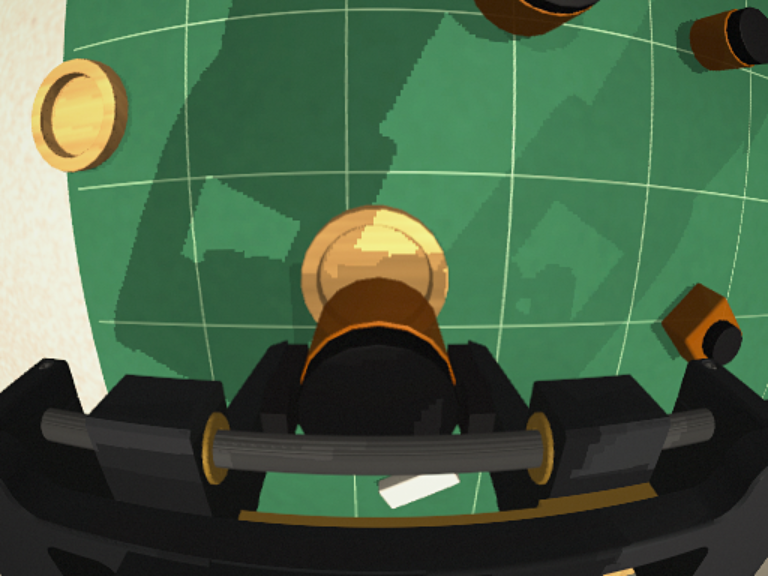

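The jar hangs upright in the grip at (378,350) with well_3 just below at (375,265). I'll shift slightly and lower it.

Request:
arm_command --rows "-1 -1.5 25 0 0 0 -1;-1 -1.5 50 0 0 0 -1;-1 -1.5 70 0 0 0 -1;-1 -1.5 80 0 0 0 -1;-1 -1.5 85 0 0 0 -1;-1 -1.5 88 0 0 0 -1;-1 -1.5 90 0 0 0 -1;-1 -1.5 90 0 0 0 -1;-1 -1.5 90 0 0 0 -1"

```text
time_s: 6.18
ee_pos: [634.3, -233.7, 30.4]
tcp_rot: [0.0, -0.0, 1.0, -0.0]
force: [-0.7, -0.5, -1.7]
gripper_width: 0.577
grasp_force: 30.0
```

Request:
arm_command --rows "0 0 1 0 0 0 -1;0 0 1.5 0 0 0 -1;0 0 1.5 0 0 0 0.3;0 0 1.5 0 0 0 0.5;0 0 1.5 0 0 0 0.5;0 0 1.5 0 0 0 0.5;0 0 -15 0 0 0 0.5;0 0 -45 0 0 0 0.5;0 0 -85 0 0 0 0.5;0 0 -105 0 0 0 0.6;0 0 -105 0 0 0 0.6"

```text
time_s: 7.55
ee_pos: [635.3, -234.2, 137.5]
tcp_rot: [0.002, -0.0, 1.0, -0.001]
force: [0.3, 0.4, -0.6]
gripper_width: 0.801
grasp_force: 0.0
```

Run:
```python
from h import *
p,W=wcloud()
print("jar3",fit(W,634,-232,65,45),"w3",fit(W,634,-231.5,17.5,55,3),"j4",fit(W,452,-142,66,50),"w2",fit(W,521,-428,18,50,3))
```

```text
jar3 (array([ 632.5, -234.5,   24.8]), np.float64(64.1), 2988) w3 (array([ 633.2, -234.3,   43.5]), np.float64(17.0), 2090) j4 (array([ 452.9, -145.6,   29.7]), np.float64(64.7), 298) w2 (array([ 519.8, -430.5,   37.6]), np.float64(16.9), 1455)
```

Request:
arm_command --rows "45 22 0 0 0 0 1;90 45 0 0 0 0 1;135 67 0 0 0 0 1;165 82 0 0 0 0 1;182.5 90 0 0 0 0 1;182.5 90 0 0 0 0 1;182.5 90 0 0 0 0 1"

```text
time_s: 8.48
ee_pos: [451.9, -143.8, 134.5]
tcp_rot: [-0.0, 0.0, 1.0, 0.0]
force: [1.3, -0.3, 1.0]
gripper_width: 1.004
grasp_force: 0.0
```

Run:
```python
from h import *
p,W=wcloud()
print(ctrl.get_obs()["ee_pos"],"j4",fit(W,452,-142,66,50))
```

```text
[ 452.07828958 -143.95848134  134.63680767] j4 (array([ 449.9, -145.3,   31.9]), np.float64(65.0), 5043)
```

Request:
arm_command --rows "1 -0.5 35 0 0 0 1;1 -0.5 70 0 0 0 1;1 -0.5 95 0 0 0 1;1 -0.5 108 0 0 0 1;1 -0.5 108 0 0 0 1;1 -0.5 108 0 0 0 0.6;1 -0.5 108 0 0 0 0.4;1 -0.5 108 0 0 0 0.2;1 -0.5 108 0 0 0 -1;1 -0.5 108 0 0 0 -1;1 -0.5 108 0 0 0 -1"

```text
time_s: 9.9
ee_pos: [451.3, -144.5, 27.9]
tcp_rot: [0.001, -0.0, 1.0, -0.0]
force: [-1.0, 0.0, 6.7]
gripper_width: 0.737
grasp_force: 30.0
```

Request:
arm_command --rows "0 0 -8 0 0 0 -1;0 0 -30 0 0 0 -1;0 0 -65 0 0 0 -1;0 0 -95 0 0 0 -1;-2 18 -98 0 0 0 -1;-6 50 -98 0 0 0 -1;-11 92 -98 0 0 0 -1;-16 135 -98 0 0 0 -1;-22 180 -98 0 0 0 -1;-27 225 -98 0 0 0 -1;-33 270 -98 0 0 0 -1;-38 315 -98 0 0 0 -1"

```text
time_s: 11.4
ee_pos: [486.7, 173.4, 123.2]
tcp_rot: [-0.001, -0.0, 1.0, -0.0]
force: [0.2, -0.4, -2.6]
gripper_width: 0.74
grasp_force: 30.0
```

Request:
arm_command --rows "-6 45 0 0 0 0 -1;-11 90 0 0 0 0 -1;-17 135 0 0 0 0 -1;-22 180 0 0 0 0 -1;-26 215 0 0 0 0 -1;-29 237 0 0 0 0 -1;-30 246 0 0 0 0 -1;-30 246 0 0 0 0 -1;-30 246 0 0 0 0 -1"

```text
time_s: 12.52
ee_pos: [518.1, 416.1, 124.4]
tcp_rot: [-0.001, 0.0, 1.0, -0.0]
force: [-0.3, 0.1, -2.7]
gripper_width: 0.737
grasp_force: 30.0
```

Run:
```python
from h import *
p,W=wcloud()
o=ctrl.get_obs();print(o["ee_pos"],o["grasp_force"],o["force"],"w4",fit(W,519,418,17.5,62,3))
```

```text
[518.33417114 416.02152759 124.70281723] 29.999687697272748 [ 0.89033684 -0.60692002 -1.58000106] w4 (array([517.9, 416.3,  50.1]), np.float64(17.0), 2066)
```

Request:
arm_command --rows "0 0.5 25 0 0 0 -1;0 0.5 50 0 0 0 -1;0 0.5 70 0 0 0 -1;0 0.5 82 0 0 0 -1;0 0.5 88 0 0 0 -1;0 0.5 91 0 0 0 -1;0 0.5 92 0 0 0 -1;0 0.5 92.5 0 0 0 -1;0 0.5 93 0 0 0 -1;0 0.5 93.5 0 0 0 -1;0 0.5 93.5 0 0 0 -1"

```text
time_s: 13.95
ee_pos: [518.9, 417.8, 33.0]
tcp_rot: [0.0, -0.0, 1.0, 0.0]
force: [-2.4, -2.1, 5.7]
gripper_width: 0.735
grasp_force: 30.0
```

Request:
arm_command --rows "0 0 0 0 0 0 0.7;0 0 0 0 0 0 0.9;0 0 0 0 0 0 0.9;0 0 0 0 0 0 0.9;0 0 -15 0 0 0 0.9;0 0 -45 0 0 0 0.9;0 0 -85 0 0 0 0.9;0 0 -103.5 0 0 0 0.6;0 0 -103.5 0 0 0 0.4;0 0 -103.5 0 0 0 0"

```text
time_s: 15.2
ee_pos: [517.7, 416.9, 133.5]
tcp_rot: [-0.001, -0.0, 1.0, -0.001]
force: [-0.4, -0.1, -0.1]
gripper_width: 0.634
grasp_force: 0.0
```

Run:
```python
from h import *
p,W=wcloud()
print(ctrl.get_obs()["ee_pos"],"jar4",fit(W,519,417,70,50),"w4",fit(W,519,418,17,62,3))
print("j1",fit(W,463,149,46,30),"w1",fit(W,618,246,17.5,45,3))
```

```text
[517.4837017  416.86355885 133.04822621] jar4 (array([517.5, 417. ,  31.9]), np.float64(70.1), 5277) w4 (array([518.3, 416.2,  50.4]), np.float64(17.0), 2191)
j1 (array([461.8, 148.4,  12.2]), np.float64(44.4), 119) w1 (array([614.3, 245.3,  29.6]), np.float64(16.8), 229)
```

Request:
arm_command --rows "10 -45 0 0 0 0 0;20 -95 0 0 0 0 0.2;30 -145 0 0 0 0 0.2;40 -195 0 0 0 0 0.2;50 -240 0 0 0 0 0.2;56.5 -268.5 0 0 0 0 0.2;56.5 -268.5 0 0 0 0 0.2;56.5 -268.5 0 0 0 0 0.2"

```text
time_s: 16.25
ee_pos: [461.9, 149.4, 134.4]
tcp_rot: [-0.0, 0.0, 1.0, 0.0]
force: [0.8, 0.4, 0.8]
gripper_width: 0.604
grasp_force: 0.0
```

Run:
```python
from h import *
p,W=wcloud()
print(ctrl.get_obs()["ee_pos"],"j1",fit(W,463,149,46,30))
```

```text
[462.0149875  149.70319554 134.56816946] j1 (array([461.1, 146.7,  12.6]), np.float64(44.9), 710)
```

Request:
arm_command --rows "0 -1.5 35 0 0 0 0.2;0 -1.5 70 0 0 0 0.2;0 -1.5 100 0 0 0 0.2;0 -1.5 115 0 0 0 0.2;0 -1.5 115 0 0 0 0;0 -1.5 115 0 0 0 -0.2;0 -1.5 115 0 0 0 -0.3;0 -1.5 115 0 0 0 -0.4;0 -1.5 115 0 0 0 -0.5;0 -1.5 115 0 0 0 -1;0 -1.5 115 0 0 0 -1;0 -1.5 115 0 0 0 -1"

```text
time_s: 17.8
ee_pos: [463.0, 147.5, 21.0]
tcp_rot: [0.001, 0.0, 1.0, 0.0]
force: [-1.6, 0.6, 7.2]
gripper_width: 0.307
grasp_force: 30.0
```

Request:
arm_command --rows "0 0 -8 0 0 0 -1;0 0 -30 0 0 0 -1;0 0 -65 0 0 0 -1;0 0 -95 0 0 0 -1;-15 10 -95 0 0 0 -1;-45 29 -95 0 0 0 -1;-80 51 -95 0 0 0 -1;-115 73 -95 0 0 0 -1;-140 89 -95 0 0 0 -1;-155 98.5 -95 0 0 0 -1;-155 98.5 -95 0 0 0 -1;-155 98.5 -95 0 0 0 -1"

```text
time_s: 19.3
ee_pos: [616.1, 245.6, 114.7]
tcp_rot: [-0.001, -0.0, 1.0, -0.0]
force: [-0.5, 0.1, -1.1]
gripper_width: 0.299
grasp_force: 30.0
```

Run:
```python
from h import *
p,W=wcloud();cv2.imwrite("pics/w3.png",cv2.resize(p[:,:,::-1],(768,576)))
o=ctrl.get_obs();print(o["ee_pos"],o["grasp_force"],"w1",fit(W,618,246,17,42,3))
```

```text
[616.08596228 245.5279738  114.8046556 ] 29.99988871626556 w1 (array([616.7, 244.8,  31.7]), np.float64(16.9), 1765)
```

View pics/w3.png

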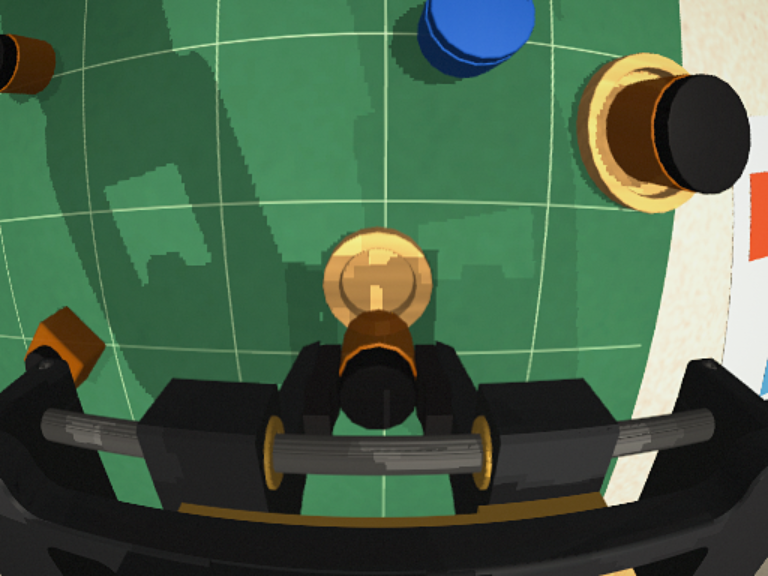

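Jar_1 hangs upright at (378,360) over well_1 at (377,280), and jar_4 stands in its well at (690,130). I'll lower jar_1 with a 0.5 mm trim.

Request:
arm_command --rows "-0.5 -0.5 25 0 0 0 -1;-0.5 -0.5 50 0 0 0 -1;-0.5 -0.5 70 0 0 0 -1;-0.5 -0.5 80 0 0 0 -1;-0.5 -0.5 86 0 0 0 -1;-0.5 -0.5 88.5 0 0 0 -1;-0.5 -0.5 89.5 0 0 0 -1;-0.5 -0.5 90 0 0 0 -1;-0.5 -0.5 90.5 0 0 0 -1;-0.5 -0.5 90.5 0 0 0 -1"

```text
time_s: 20.6
ee_pos: [618.2, 245.6, 26.1]
tcp_rot: [0.001, -0.0, 1.0, 0.0]
force: [-3.2, -1.5, 7.0]
gripper_width: 0.302
grasp_force: 30.0
```

Request:
arm_command --rows "0 0 0 0 0 0 -0.2;0 0 0 0 0 0 0;0 0 0 0 0 0 0;0 0 0 0 0 0 0;0 0 -15 0 0 0 0;0 0 -45 0 0 0 0;0 0 -85 0 0 0 0;0 0 -110.5 0 0 0 0;0 0 -110.5 0 0 0 0.2;0 0 -110.5 0 0 0 0.2"

```text
time_s: 21.85
ee_pos: [616.9, 245.4, 134.3]
tcp_rot: [-0.001, -0.0, 1.0, -0.0]
force: [0.9, 0.2, -0.7]
gripper_width: 0.604
grasp_force: 0.0
```

Run:
```python
from h import *
p,W=wcloud()
print(ctrl.get_obs()["ee_pos"],"jar1",fit(W,617,246,50,25),"w1",fit(W,618,246,17,42,3))
```

```text
[616.54740471 245.24056683 133.54134014] jar1 (array([616.1, 244.8,  12.6]), np.float64(50.0), 745) w1 (array([616.8, 244.8,  31.5]), np.float64(16.9), 1808)
```

Request:
arm_command --rows "25 -38 0 0 0 0 0.45;52 -80 0 0 0 0 0.45;79 -120 0 0 0 0 0.45;106 -160 0 0 0 0 0.45;133 -204 0 0 0 0 0.45;150 -230 0 0 0 0 0.45;156.5 -240 0 0 0 0 0.45;156.5 -240 0 0 0 0 0.45;156.5 -240 0 0 0 0 0.45"

```text
time_s: 23.02
ee_pos: [461.5, 6.1, 134.9]
tcp_rot: [-0.0, -0.0, 1.0, 0.0]
force: [-0.8, 0.4, 0.5]
gripper_width: 0.717
grasp_force: 0.0
```

Run:
```python
from h import *
p,W=wcloud()
print(ctrl.get_obs()["ee_pos"],"j2",fit(W,461,6,54,35))
```

```text
[461.50443803   6.22446208 134.88151078] j2 (array([460. ,   3.5,  18.7]), np.float64(53.0), 1606)
```

Request:
arm_command --rows "0 -1.2 35 0 0 0 0.45;0 -1.2 70 0 0 0 0.45;0 -1.2 98 0 0 0 0.45;0 -1.2 113 0 0 0 0.45;0 -1.2 113 0 0 0 0.3;0 -1.2 113 0 0 0 0.1;0 -1.2 113 0 0 0 -0.05;0 -1.2 113 0 0 0 -0.2;0 -1.2 113 0 0 0 -0.4;0 -1.2 113 0 0 0 -1;0 -1.2 113 0 0 0 -1;0 -1.2 113 0 0 0 -1"

```text
time_s: 24.58
ee_pos: [461.9, 4.1, 23.0]
tcp_rot: [0.001, -0.0, 1.0, -0.0]
force: [-0.8, 0.5, 7.0]
gripper_width: 0.445
grasp_force: 30.0
```

Request:
arm_command --rows "0 0 -8 0 0 0 -1;0 0 -30 0 0 0 -1;0 0 -65 0 0 0 -1;0 0 -93 0 0 0 -1;-3 -20 -93 0 0 0 -1;-8 -55 -93 0 0 0 -1;-14 -100 -93 0 0 0 -1;-20 -145 -93 0 0 0 -1;-26 -190 -93 0 0 0 -1;-32 -235 -93 0 0 0 -1;-38 -280 -93 0 0 0 -1;-44 -325 -93 0 0 0 -1"

```text
time_s: 26.08
ee_pos: [504.8, -322.1, 115.2]
tcp_rot: [-0.0, 0.0, 1.0, 0.0]
force: [1.1, 0.5, -1.1]
gripper_width: 0.443
grasp_force: 30.0
```

Request:
arm_command --rows "-6 -40 0 0 0 0 -1;-11 -75 0 0 0 0 -1;-14.5 -98 0 0 0 0 -1;-15.5 -108 0 0 0 0 -1;-15.5 -108 0 0 0 0 -1;-15.5 -108 0 0 0 0 -1"

```text
time_s: 26.82
ee_pos: [520.5, -427.5, 114.9]
tcp_rot: [-0.0, -0.0, 1.0, 0.0]
force: [-0.2, 0.7, -1.1]
gripper_width: 0.446
grasp_force: 30.0
```

Run:
```python
from h import *
p,W=wcloud()
o=ctrl.get_obs();print(o["ee_pos"],o["grasp_force"],"w2",fit(W,521,-429,17,50,3))
```

```text
[ 520.60468352 -427.57458452  114.96977619] 29.999875919893384 w2 (array([ 519.5, -431.1,   37.6]), np.float64(16.9), 1917)
```

Request:
arm_command --rows "0 -1.5 25 0 0 0 -1;0 -1.5 50 0 0 0 -1;0 -1.5 68 0 0 0 -1;0 -1.5 78 0 0 0 -1;0 -1.5 84 0 0 0 -1;0 -1.5 86.5 0 0 0 -1;0 -1.5 87.5 0 0 0 -1;0 -1.5 88 0 0 0 -1;0 -1.5 88.5 0 0 0 -1;0 -1.5 88.5 0 0 0 -1"

```text
time_s: 28.12
ee_pos: [520.9, -430.6, 28.0]
tcp_rot: [0.0, -0.0, 1.0, -0.0]
force: [-3.0, 2.9, 7.0]
gripper_width: 0.44
grasp_force: 30.0
```

Request:
arm_command --rows "0 0 0 0 0 0 0.1;0 0 0 0 0 0 0.3;0 0 0 0 0 0 0.3;0 0 0 0 0 0 0.3;0 0 -15 0 0 0 0.3;0 0 -45 0 0 0 0.3;0 0 -85 0 0 0 0.3;0 0 -125 0 0 0 0.3;20 0 -160 0 0 0 0.3;60 0 -180 0 0 0 0.3;60 0 -180 0 0 0 0.3;60 0 -180 0 0 0 0.3"

```text
time_s: 29.62
ee_pos: [460.9, -430.3, 207.0]
tcp_rot: [0.0, 0.0, 1.0, -0.0]
force: [0.2, 0.6, -0.5]
gripper_width: 0.651
grasp_force: 0.0
```

Run:
```python
from h import *
p,d=ctrl.capture("top");W=cloud("top",d.astype(float));W[d==0]=np.nan
cv2.imwrite("pics/top1.png",cv2.resize(p[:,:,::-1],(800,600),interpolation=cv2.INTER_CUBIC))
for k,x,y,h,r in(("1",616,246,46,25),("2",519,-429,54,30),("3",633,-232,60,38),("4",518,417,66,45)):
    print(k,"jar",fit(W,x,y,h+5,r,4),"well",fit(W,x,y,17.5,r+32,3))
print("b",fit(W,668,13,50,22),fit(W,365,-294,58,25)); p,W=wcloud();print("wrist 2",fit(W,520,-429,59,30,4),fit(W,520,-429,17,50,3))
```

```text
1 jar (array([615.8, 245.7,  11.6]), np.float64(50.3), 59) well (array([616.5, 245.8,  31. ]), np.float64(17.7), 164)
2 jar (array([ 519.4, -429.1,   18.3]), np.float64(57.9), 132) well (array([ 519.1, -428.9,   37.2]), np.float64(17.2), 186)
3 jar (array([ 632.6, -232.7,   24.1]), np.float64(63.9), 222) well (array([ 632.7, -231.9,   43. ]), np.float64(16.9), 205)
4 jar (array([517.2, 417.9,  31.3]), np.float64(70.5), 420) well (array([518.2, 417.1,  50.2]), np.float64(17.3), 255)
b (array([669. ,  12.9,  14.3]), np.float64(49.8), 82) (array([ 365.3, -293.6,   18.2]), np.float64(57.1), 150)
wrist 2 (array([ 519.1, -431.3,   18.9]), np.float64(58.1), 873) (array([ 519.2, -431. ,   37.7]), np.float64(16.9), 1102)
```

View pics/top1.png

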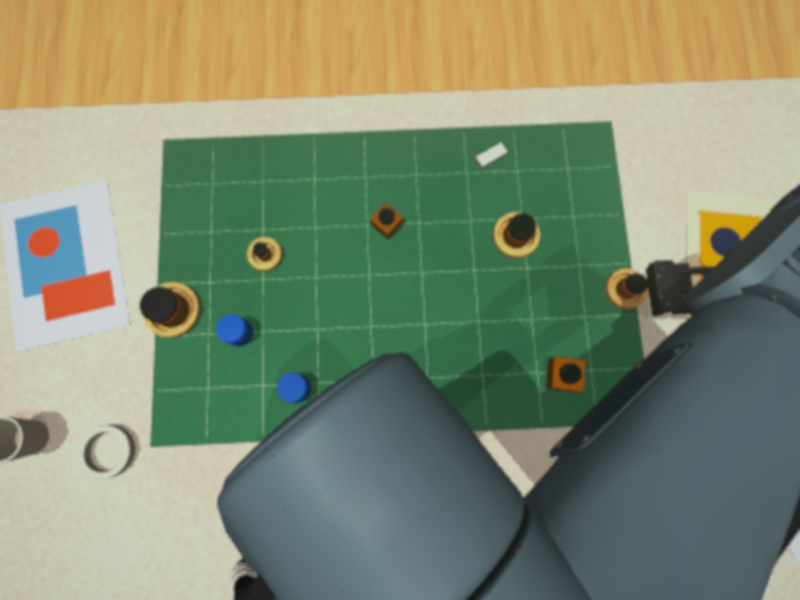

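All four jars stand centred in their wells: jar_1 (263,252), jar_2 (630,287), jar_3 (518,232) and jar_4 (168,307). The bottles haven't moved, and the arm is clear.

```bash
python3 -c "
from bench import ctrl
print(ctrl.finish_job())"
```

```text
the job is handed in; nothing more can be done
None
```

I handed the job in at about 30 s with each of the four jars standing in its own well, all within about 1.5 mm of centre by the last camera measurement, and both square bottles where they started; no verdict came back.

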